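# Dry-fit an upper cast in the denture flask

### The arm

A 7-joint arm with a two-finger parallel gripper is mounted at the origin on the work surface. World frame = base frame: x ahead of the robot, y to its left, z up, the work surface at z = 0. Lengths are in m, angles in rad, forces in N, time in s.
With the tool pointing down it reaches from about 0.425 to 0.875 m from the base axis. Payload 8.4 kg.
Tool frame: the origin (TCP) lies on the centre line of the jaws, within the pads' length; the fingertips stand 14 mm ahead of it and the grasp point (between the pads) lies 5 mm behind it; z points along the fingers, y is the line along which they close (so a half turn about z gives the same grasp; the last joint's range is limited). The gripper opens to 85 mm and grips with 20 to 120 N. Pads are 22 mm wide; open, the fingers measure 114 mm over their backs; the gripper's body (76 mm by 85 mm) begins 54 mm behind the grasp point. The pads swing forward as they close: fully open they stand 13 mm farther back than shut.
Start: joints at [-1.21, 0.333, 0.04, 1.465, -0.013, 1.343, -0.059], TCP at [0.288, 0.582, 0.245] pointing down, gripper open.
Joint ranges: [-2.58, 2.58], [-0.38, 2.09], [-1.3, 1.39], [0.25, 2.4], [-1.5, 4.64], [0.08, 2.09], [-2.65, 2.65]. Speed limits (rad/s): [2.22, 2.22, 2.79, 2.79, 3.14, 3.14, 3.14].

### API

Orientations are given as a rotation vector (axis times angle).
In Python, from station import env gives the robot as it stands.
- The arm moves only by the tool step_arm, never from a script. Its argument "deltas" is a list of rows, each a list of 6 numbers: the shift along the tool's x, y, z normalised to -1 to 1, where 1 is 150 mm, then the turn, a rotation vector about the tool's x, y, z normalised to -1 to 1, where 1 is pi rad. In form: [[x, y, z, ax, ay, az], ...]. A call has 1 to 20 rows; each row is the pose to reach, as a shift and turn from the pose commanded when the call began, along the tool's axes at that moment, turning the shorter way round; what a row does not reach only later rows make up. A row lasts 1/10 s, in which the tool goes at most 50 mm and 8.59 degrees, less where a joint would pass 70% of its speed; a pose out of reach is approached as far as the arm can. A call with a number of a shift or a turn outside -1 to 1 is refused whole. A call with a gripper value outside its range is refused whole. "fingers" is the opening, from -1 (shut) to 1 (fully open), set as the call begins (left out, the last holds). The fingers move at their own pace and stop on an object; the grip force is fixed at half the most. Time passes only in rows, so rows that repeat a pose let the fingers close. It gives the time, the measured TCP pose, the force, the opening and the grip force at its end, in the units of the state.
- env.read_state(): the state, without advancing time (a new reading comes with each control period).
- env.get_image(name): name is "scene" or "side" or "wrist"; returns the picture (420x560x3 uint8, blue, green, red); there is no depth.
- env.calibration(name): a dict with "intrinsics" (3x3 intrinsics, pixels), "D" ([k1, k2, p1, p2, k3] as OpenCV has them; the pictures are not rectified), "cam_to_world" (4x4, takes a point from camera to world coordinates); the wrist camera has in their place "mount" (4x4, takes a point from camera to tool coordinates, whose origin is the TCP and whose axes are the flange's). Camera axes: x right, y down, z forward; pixel columns grow to the right and rows downward; lengths in m; the calibration is good to about 2 mm. A picture is of the moment at which its call begins: read the wrist's pose just before it. calibration takes no time and is no camera call.
- env.hand_in(): hands the job in; it is judged then, once.
Trained networks look in the newest picture that a camera, given by its name, has taken for a name from the list of things; names that differ only in an ending like _2 or _b are one class to them, and where a whole thing is asked for, a point or a joint stands for the part that bears it (a point fixed in the world has none). Each returns a list of dicts, best first, with "p" (0 to 1); they miss things now and then, are a little off and sometimes report something else, mostly with a low value. They report only what shows in the picture. A call takes as long as a camera call. They do not tell look-alikes from the thing itself.
- env.look_for(camera, thing): "position" ([x, y, z] in m, in world coordinates, good to about 4 mm: the middle of the surface that is visible of it).
- env.cut_out(camera, thing): "region" (420x560 bool, what is visible of it).
- env.pinpoint(camera, thing): "position" ([x, y, z] in m, in world coordinates, good to about 4 mm: a listed point, or the origin of a listed thing).
The state is a dict: "time": time; "joints": joint angles; "qd": joint speeds; "joint_torque": joint torques, N m; "tool_pos": TCP position; "tool_rot": TCP orientation; "wrist_force": force on the tool from outside, world axes, zero at the start; "wrist_torque": the same for the moment, N m; "finger_gap": finger opening in m; "grasp_force": force on a finger pad.
Only numpy, scipy, OpenCV 4.12 (cv2) and the standard library are available. Lean on these libraries where they do the work, as an engineer would, in place of code of your own. Each camera call takes 0.05 s, during which the arm holds its last target. There are 200 camera calls.

### The job

Before any plaster is mixed, try the upper-jaw cast (the one whose pink plate fills the arch) in the large brass flask: stand the large base upright in the middle of the steel tray, seat the cast in it teeth up, then put on the large ring over the guide pins, then the large lid, each fully home. Set the cast down gently, and leave the small flask's parts and the lower-jaw cast where they lie.

Things in the scene. Friction and masses are not known exactly. Their poses are not given: they have to be found in the camera images.
- tray_mid (a point): Shallow rectangular steel tray fixed on the bench, 150 mm (its x) by 170 mm (its y), with a rim 12 mm high and 3 mm thick. The point is the middle of its inner floor, which lies 3 mm above the bench.
- large_base_mid (a point): Large flask base: octagonal brass pan, 84 (its x) x 64 (y) x 20 mm high, walls 7, hollow 70 x 50, 15 deep over a 5 mm floor. At each end (106 mm over the ears) a steel guide pin 8 mm thick, 47.5 mm from the centre along x, rises 14 mm above the rim, tapering to its tip. The long sides are flat, 64 mm apart. 0.4 kg. Point: its centre, 10 mm above its underside.
- upper_cast_mid (a point): Yellow stone cast of an upper jaw, teeth up; a pink plate fills the whole arch. Plinth 56 (its x) x 42 (y) x 28 mm high, front and back (-y, +y) flat, 36 mm wide; teeth, set in from the edge, reach 38 mm. 0.13 kg. Seated: on the base's floor, x along the base's x, either way round, its lower 15 mm below the rim (no room there for fingers). Point: its centre, 19 mm above its underside.
- large_ring_mid (a point): Large flask ring: octagonal brass frame open above and below, 84 (its x) x 64 (y) x 30 mm high, walls 7, long sides flat. Low at each end (103 mm over all) two prongs 11 mm apart drop over a pin of the base, 1.5 mm play. Either way round. Home: on the base's rim, outlines matching. 0.34 kg. Point: its centre, 15 mm above its underside.
- large_lid_mid (a point): Large flask lid: octagonal brass plate 84 (its x) x 64 (y) x 8 mm; on top a block 40 (x) x 22 (y) x 16 mm to hold it by; underneath, a rounded lip 4 mm deep drops inside the ring, 1.5 mm play. It lies on the lip: plate 4 to 12, block 12 to 28 mm above the bench. Either way round. Home: plate on the ring's top, outlines matching. 0.28 kg. Point: its centre, 14 mm above the lip's underside.
- small_base_mid (a point): Base of a small brass flask, 16 mm high, 58 by 44 mm; same shape as the large one, but only two thirds its size. Not needed. The point is its centre, 8 mm up.
- small_ring_mid (a point): Ring of the small brass flask, 20 mm high, 58 by 44 mm; same shape as the large one, but only two thirds its size. Not needed. The point is its centre, 10 mm up.
- small_lid_mid (a point): Lid of the small brass flask, 22 mm high, 58 by 44 mm; same shape as the large one, but only two thirds its size. Not needed. The point is its centre, 11 mm up.
- lower_cast_mid (a point): Yellow stone cast of a lower jaw, same plinth and height (38 mm) as the upper one, but its pink horseshoe is open: bare stone shows inside the arch. Not needed. The point is its centre, 19 mm up.
Things that resemble listed ones, but are neither listed nor needed, are in the scene too. Leave any green look-alike of the part that bears large_ring_mid alone.

How it is judged:
On the way, in this order (a step that is already met when the one before it is completed fails the run):
1. the large base stands in the middle of the tray (horizontal distance between large_base_mid and tray_mid below 0.02 m and z of large_base_mid in the frame of tray_mid between 0.0075 and 0.0125 m and angle between large_base_mid's own z axis and vertical below 0.08 rad), for 0.2 s.
2. the upper cast is seated in the base, teeth up (all of step 1 and horizontal distance between upper_cast_mid and large_base_mid below 0.01 m and z of upper_cast_mid in the frame of large_base_mid between 0.0115 and 0.0165 m and angle between upper_cast_mid's own z axis and vertical below 0.08 rad), for 0.2 s.
3. the large ring is home on the base (all of step 2 and horizontal distance between large_ring_mid and large_base_mid below 0.005 m and z of large_ring_mid in the frame of large_base_mid between 0.0225 and 0.0275 m and angle between the x axis of large_ring_mid and the x axis of large_base_mid, either way round below 0.1 rad and angle between large_ring_mid's own z axis and vertical below 0.08 rad), for 0.2 s.
4. the large lid is home on the ring (all of step 3 and horizontal distance between large_lid_mid and large_ring_mid below 0.005 m and z of large_lid_mid in the frame of large_ring_mid between 0.0225 and 0.0275 m and angle between the x axis of large_lid_mid and the x axis of large_ring_mid, either way round below 0.1 rad and angle between large_lid_mid's own z axis and vertical below 0.08 rad), for 0.2 s.
At the end, for the whole second after the job is handed in: Base flat on the tray floor within 20 mm of its middle; cast upright on the base floor within 10 mm of its centre; ring on the base rim, lid on the ring (each within 2.5 mm in height, 5 mm sideways, 0.1 rad of the part below); all upright, released and at rest (all of step 4 and linear speed of each of large_base, upper_cast, large_ring, large_lid below 0.02 m/s); the robot touches nothing.
It fails at once if the stone cast was let fall or thrown (it moves fast with no finger on it) (linear speed of upper_cast above 0.4 m/s and contact force between the fingers and upper_cast below 0.1 N).
It fails at once if the small flask's parts or the lower cast moved by more than 20 mm (distance of any of small_base_mid, small_ring_mid, small_lid_mid, lower_cast_mid from where it was at the start of the episode above 0.02 m).
It fails at once if the stone cast struck or pressed hard (more than 60 N) against the base, the tray or the bench (contact force between upper_cast and large_base above 60 N or contact force between upper_cast and tray above 60 N or contact force between upper_cast and table above 60 N).
It also fails if it takes over 106 s, if anything falls off the work surface, if the arm or the gripper's body presses on something with over 40 N, if the wrist force passes 120 N, or if a joint passes its speed limit or range.

## Working session

There is one attempt and no reset: what is moved stays moved. The work goes in short steps, Python scripts to look and compute and a tool call to move; the robot and the scene stay as the last step left them, time stands still between calls to the robot, and variables do not carry over. Pictures are saved under pics/ and viewed, at most 17 in all, crops included, and the job is handed in when it is done.

Besides the shell and the picture viewer there is one more tool, called after "Emit:" as name(argument=value, ...), one argument or row to a line, values as JSON. step_arm: Moves the arm, as the interface text tells. Its arguments: {"type":"object","properties":{"deltas":{"type":"array"},"fingers":{"type":"number"}},"required":["deltas"]}

```bash
mkdir -p pics; ls; python3 - <<'E'
from station import env
import cv2,numpy as np
s=env.read_state();print(s['time'],s['tool_pos'],s['tool_rot'],s['finger_gap'])
for c in ['scene','side']:
    cv2.imwrite(f'pics/{c}0.png',env.get_image(c)); k=env.calibration(c);print(c,np.round(k['cam_to_world'],3).tolist(),np.round(k['intrinsics'],1).tolist())
    for t in ['tray_mid','large_base_mid','upper_cast_mid','large_ring_mid','large_lid_mid','small_base_mid','small_ring_mid','small_lid_mid','lower_cast_mid']:
        print(c,t,[(np.round(d['position'],3).tolist(),round(d['p'],2)) for d in env.pinpoint(c,t)[:4]])
print(np.round(env.calibration('wrist')['mount'],3).tolist())
E
```

```text
pics
0.0 [0.2882627  0.58208844 0.24440758] [-7.15789492e-01 -3.05868076e+00  2.54280263e-03] 0.0856239615582126
scene [[0.068, 0.67, -0.74, 1.313], [0.998, -0.058, 0.039, 0.027], [-0.016, -0.741, -0.672, 0.794], [0.0, 0.0, 0.0, 1.0]] [[439.3, 0.0, 279.2], [0.0, 439.3, 205.7], [0.0, 0.0, 1.0]]
scene tray_mid [([0.473, -0.016, 0.006], 0.69)]
scene large_base_mid [([0.658, 0.21, 0.009], 0.72)]
scene upper_cast_mid [([0.527, -0.316, 0.017], 0.97)]
scene large_ring_mid [([0.471, 0.453, 0.014], 0.85), ([0.433, 0.207, 0.016], 0.78), ([0.372, 0.329, 0.016], 0.57)]
scene large_lid_mid [([0.642, -0.21, 0.015], 0.96), ([0.523, 0.324, 0.014], 0.32)]
scene small_base_mid [([0.654, 0.067, 0.006], 0.94), ([0.378, -0.325, 0.015], 0.64)]
scene small_ring_mid [([0.654, -0.07, 0.012], 0.61)]
scene small_lid_mid [([0.523, 0.321, 0.011], 0.58)]
scene lower_cast_mid [([0.377, -0.323, 0.016], 0.81)]
side [[0.982, -0.122, 0.145, 0.36], [-0.189, -0.675, 0.713, -0.626], [0.011, -0.727, -0.686, 0.699], [0.0, 0.0, 0.0, 1.0]] [[388.0, 0.0, 284.1], [0.0, 388.0, 210.8], [0.0, 0.0, 1.0]]
side tray_mid [([0.475, -0.016, 0.001], 0.74), ([0.379, -0.326, 0.019], 0.39)]
side large_base_mid [([0.652, 0.212, 0.008], 0.89)]
side upper_cast_mid [([0.522, -0.315, 0.022], 0.96)]
side large_ring_mid [([0.471, 0.448, 0.013], 0.8), ([0.435, 0.206, 0.019], 0.65), ([0.372, 0.338, 0.011], 0.61)]
side large_lid_mid [([0.643, -0.207, 0.02], 0.67), ([0.377, -0.329, 0.017], 0.33)]
side small_base_mid [([0.643, 0.069, 0.003], 0.75)]
side small_ring_mid [([0.658, -0.07, 0.012], 0.9)]
side small_lid_mid [([0.523, 0.318, 0.013], 0.59)]
side lower_cast_mid [([0.375, -0.327, 0.019], 0.64)]
[[-0.001, -0.958, -0.285, 0.073], [1.0, -0.001, -0.0, -0.001], [-0.0, -0.285, 0.958, -0.129], [0.0, 0.0, 0.0, 1.0]]
```

View pics/scene0.png

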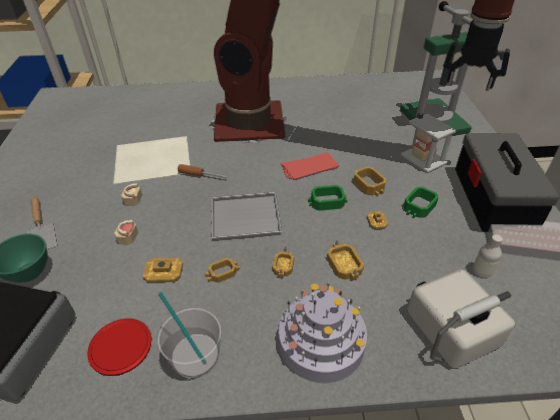

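View pics/side0.png

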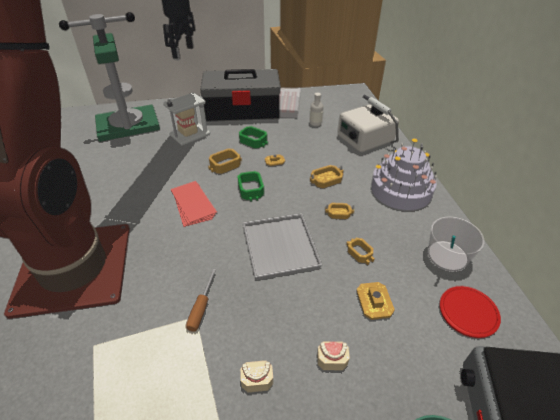

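```bash
cat > h.py <<'E'
from station import env
import cv2,numpy as np
from scipy.optimize import minimize
from scipy.spatial.transform import Rotation as R
def octo(a,b,c,zs): return [(sx*x,sy*y,z) for sx in(1,-1) for sy in(1,-1) for x,y in((a,b-c),(a-c,b)) for z in zs]
def box(a,b,zs): return [(sx*a,sy*b,z) for sx in(1,-1) for sy in(1,-1) for z in zs]
M={'large_base_mid':octo(42,32,14,(0,20))+box(53,6,(0,20))+[(s*47.5+d,e,34) for s in(1,-1) for d in(2,-2) for e in(2,-2)],
 'large_ring_mid':octo(42,32,14,(0,30))+box(51.5,9,(0,8)),
 'large_lid_mid':octo(42,32,14,(4,12))+box(20,11,(28,)),
 'upper_cast_mid':octo(28,21,10,(0,28))+box(15,12,(38,)),
 'tray_mid':box(75,85,(0,12))}
def cam(c):
    k=env.calibration(c)
    if c=='wrist':
        s=env.read_state();T=np.eye(4);T[:3,:3]=R.from_rotvec(s['tool_rot']).as_matrix();T[:3,3]=s['tool_pos'];T=T@np.array(k['mount'])
    else: T=np.array(k['cam_to_world'])
    return np.array(k['intrinsics']),np.array(k['D']),np.linalg.inv(T)
def proj(c,P):
    K,D,W=c; return cv2.projectPoints(np.asarray(P,float),cv2.Rodrigues(W[:3,:3])[0],W[:3,3],K,D)[0][:,0]
def ray(c,uv,z):
    K,D,W=c; n=cv2.undistortPoints(np.array([[uv]],float),K,D)[0,0]; T=np.linalg.inv(W); d=T[:3,:3]@[n[0],n[1],1]; return T[:3,3]+d*(z-T[2,3])/d[2]
def pose3(name,q,z0):
    P=np.array(M[name])/1000; c,s=np.cos(q[2]),np.sin(q[2])
    return np.c_[q[0]+c*P[:,0]-s*P[:,1],q[1]+s*P[:,0]+c*P[:,1],P[:,2]+z0]
def fit(cams,name,near,z0=0.,yaws=np.arange(0,np.pi,np.pi/6)):
    """near: xy guess; picks detection closest; fits x,y,yaw of convex silhouettes"""
    obs=[]
    for c in cams:
        C=cam(c); env.get_image(c); best=None
        for d in env.cut_out(c,name):
            m=np.asarray(d['region']).astype(np.uint8)
            if m.sum()<30: continue
            n,l,st,ce=cv2.connectedComponentsWithStats(m); m=(l==1+np.argmax(st[1:,4])).astype(np.uint8)
            e=np.linalg.norm(ray(C,np.argwhere(m)[:,::-1].mean(0),z0+.012)[:2]-near)
            if best is None or e<best[0]: best=(e,m)
        if best is None or best[0]>.05: print(c,name,'no mask',best and best[0]); continue
        h=cv2.convexHull(np.argwhere(best[1])[:,::-1].astype(np.int32)); obs.append((C,h.astype(np.float32)+0.0))
    def cost(q):
        v=0
        for C,h in obs:
            g=cv2.convexHull(proj(C,pose3(name,q,z0)).astype(np.float32)); a=cv2.intersectConvexConvex(g,h)[0]
            v+=1-a/(cv2.contourArea(g)+cv2.contourArea(h)-a)
        return v/len(obs)
    rs=[minimize(cost,[*near,y],method='Nelder-Mead',options=dict(initial_simplex=np.array([[*near,y],[near[0]+.01,near[1],y],[near[0],near[1]+.01,y],[*near,y+.3]]),maxiter=150,xatol=1e-4,fatol=1e-4)) for y in yaws]
    rs.sort(key=lambda r:r.fun); r=rs[0]; alt=[(round(a.fun,3),round(float(np.degrees(a.x[2]))%180)) for a in rs[:4]]
    print(name,'x %.4f y %.4f yaw %.1f cost %.3f'%(r.x[0],r.x[1],np.degrees(r.x[2])%180,r.fun),alt); return r.x
def plan(x,y,z,gy):
    """target TCP, gy = wanted angle (deg) of tool y in world, mod 180. First turn in place, then shifts."""
    s=env.read_state(); Q=R.from_rotvec(s['tool_rot']); m=Q.as_matrix()
    cur=np.degrees(np.arctan2(m[1,1],m[0,1])); dl=(gy-cur+90)%180-90
    tgt=R.from_matrix(np.c_[[np.sin(np.radians(cur+dl)),-np.cos(np.radians(cur+dl)),0],[np.cos(np.radians(cur+dl)),np.sin(np.radians(cur+dl)),0],[0,0,-1]])
    rv=(Q.inv()*tgt).as_rotvec()/np.pi; d=np.array([x,y,z])-s['tool_pos']
    print('t %.1f tcp'%s['time'],np.round(s['tool_pos'],4),'gy %.1f'%cur,'gap %.4f'%s['finger_gap'],'j',np.round(s['joints'],2))
    print(' shift(now axes)',np.round(m.T@d/.15,4),'turn',np.round(rv,4),'(%.1f deg)'%dl,'| other way dl %.1f'%(dl-180*np.sign(dl)))
    print(' shift after turn',np.round(tgt.as_matrix().T@d/.15,4))
E
python3 - <<'E'
from h import *
fit(['scene','side'],'large_base_mid',[.655,.211])
fit(['scene','side'],'large_ring_mid',[.372,.333])
fit(['scene','side'],'large_lid_mid',[.643,-.208])
fit(['scene','side'],'upper_cast_mid',[.525,-.315])
fit(['scene','side'],'tray_mid',[.474,-.016])
im=env.get_image('scene'); cv2.imwrite('pics/crop.png',cv2.resize(im[150:290,100:400],(800,373),interpolation=cv2.INTER_CUBIC))
plan(.655,.211,.2,100)
E
```

```text
large_base_mid x 0.6533 y 0.2124 yaw 16.2 cost 0.076 [(np.float64(0.076), 16), (np.float64(0.076), 16), (np.float64(0.076), 16), (np.float64(0.076), 16)]
large_ring_mid x 0.3720 y 0.3319 yaw 25.8 cost 0.079 [(np.float64(0.079), 26), (np.float64(0.079), 26), (np.float64(0.079), 26), (np.float64(0.079), 26)]
large_lid_mid x 0.6419 y -0.2099 yaw 86.5 cost 0.033 [(np.float64(0.033), 86), (np.float64(0.033), 86), (np.float64(0.033), 87), (np.float64(0.033), 86)]
upper_cast_mid x 0.5188 y -0.3153 yaw 171.6 cost 0.088 [(np.float64(0.088), 172), (np.float64(0.088), 172), (np.float64(0.088), 172), (np.float64(0.088), 172)]
tray_mid x 0.4747 y -0.0184 yaw 2.4 cost 0.032 [(np.float64(0.032), 2), (np.float64(0.032), 2), (np.float64(0.032), 2), (np.float64(0.192), 85)]Traceback (most recent call last):
  File "<stdin>", line 8, in <module>
  File "h.py", line 51, in plan
    tgt=R.from_matrix(np.c_[[np.sin(np.radians(cur+dl)),-np.cos(np.radians(cur+dl)),0],[np.cos(np.radians(cur+dl)),np.sin(np.radians(cur+dl)),0],[0,0,-1]])
  File "scipy/spatial/transform/_rotation.pyx", line 1143, in scipy.spatial.transform._rotation.Rotation.from_matrix
ValueError: Non-positive determinant (left-handed or null coordinate frame) in rotation matrix 0: [[ 0.98480775 -0.17364818  0.        ]
 [ 0.17364818  0.98480775  0.        ]
 [ 0.          0.         -1.        ]].
```

View pics/crop.png

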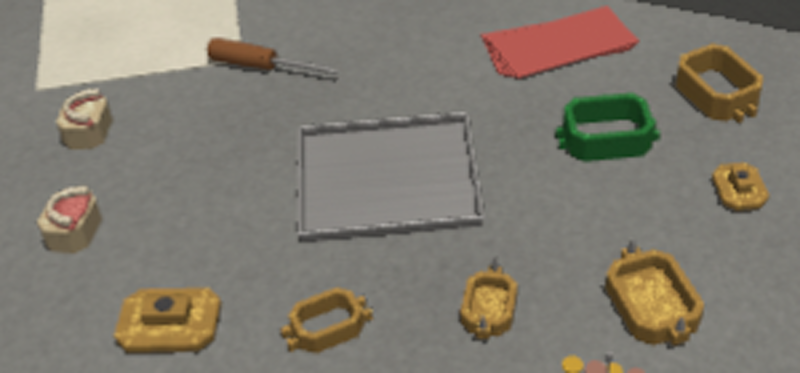

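```bash
python3 - <<'E'
s=open('h.py').read()
i=s.index("    tgt=R.from_matrix"); j=s.index("    rv=(Q.inv()")
s=s[:i]+"    a=np.radians(cur+dl); tgt=R.from_matrix(np.c_[[-np.sin(a),np.cos(a),0],[np.cos(a),np.sin(a),0],[0,0,-1]])\n"+s[j:]
s=s.replace(".T@d/.15,4))\nE","")
k=s.index("    print(' shift(now axes)'")
s=s[:k]+"""    A=m.T@d/.15; B=tgt.as_matrix().T@d/.15; n=max(1,int(np.ceil(max(abs(A).max(),abs(B).max()))))
    print(' %d calls; first'%n,np.round(np.r_[A/n,rv],3).tolist(),'dl %.0f'%dl,'rows>=%d'%max(np.ceil(np.linalg.norm(d)/n/.05),np.ceil(abs(dl)/8.59)),'; others',np.round(B/n,3).tolist())
"""
open('h.py','w').write(s)
E
python3 - <<'E'
from h import *
plan(.653,.212,.2,106)
c=cam('scene')
print(ray(c,[325,372],0),ray(c,[322,290],.08),ray(c,[280,340],.03),ray(c,[365,330],.03))
E
```

```text
t 2.0 tcp [0.2884 0.5825 0.2453] gy 63.7 gap 0.0854 j [-1.21  0.33  0.04  1.47 -0.01  1.34 -0.06]
 4 calls; first [-0.818, -0.284, 0.076, -0.0, -0.0, -0.235] dl 42 rows>=5 ; others [-0.414, -0.761, 0.076]
[0.91381094 0.12798501 0.        ] [0.78393119 0.13672672 0.08      ] [0.85808559 0.04695083 0.03      ] [0.84910535 0.21490736 0.03      ]
```

Emit:
step_arm(
  deltas=[
    [-0.27,-0.09,0.03,0,0,-0.047],
    [-0.54,-0.19,0.05,0,0,-0.094],
    [-0.82,-0.28,0.076,0,0,-0.141],
    [-0.82,-0.28,0.076,0,0,-0.188],
    [-0.82,-0.28,0.076,0,0,-0.235],
  ],
  fingers=1,
)

```text
time: 2.55
tool_pos: [0.3817, 0.4887, 0.234]
tool_rot: [-0.44, 3.11, -0.0]
wrist_force: [-1.1, 0.8, 0.1]
finger_gap: 0.0855
grasp_force: 0.0
```

Emit:
step_arm(
  deltas=[
    [-0.14,-0.25,0.025,0,0,0],
    [-0.28,-0.51,0.05,0,0,0],
    [-0.414,-0.761,0.076,0,0,0],
  ],
)

```text
time: 2.85
tool_pos: [0.4722, 0.3963, 0.2226]
tool_rot: [-0.437, 3.111, 0.0]
wrist_force: [0.7, 0.5, -0.4]
finger_gap: 0.0856
grasp_force: 0.0
```

Emit:
step_arm(
  deltas=[
    [-0.14,-0.25,0.025,0,0,0],
    [-0.28,-0.51,0.05,0,0,0],
    [-0.414,-0.761,0.076,0,0,0],
  ],
)

```text
time: 3.15
tool_pos: [0.5634, 0.3034, 0.2112]
tool_rot: [-0.436, 3.111, 0.0]
wrist_force: [0.1, 0.2, -0.2]
finger_gap: 0.0853
grasp_force: 0.0
```

Emit:
step_arm(
  deltas=[
    [-0.14,-0.25,0.025,0,0,0],
    [-0.28,-0.51,0.05,0,0,0],
    [-0.414,-0.761,0.076,0,0,0],
    [-0.414,-0.761,0.076,0,0,0],
    [-0.414,-0.761,0.076,0,0,0],
  ],
)

```text
time: 3.65
tool_pos: [0.6539, 0.2107, 0.1992]
tool_rot: [0.432, -3.111, 0.001]
wrist_force: [-0.3, 0.3, 0.4]
finger_gap: 0.0852
grasp_force: 0.0
```

```bash
python3 - <<'E'
from h import *
cv2.imwrite('pics/w1.png',env.get_image('wrist'))
fit(['wrist'],'large_base_mid',[.653,.212])
plan(.653,.212,.2,106)
E
```

```text
large_base_mid x 0.6531 y 0.2118 yaw 15.8 cost 0.029 [(np.float64(0.029), 16), (np.float64(0.029), 16), (np.float64(0.029), 16), (np.float64(0.029), 16)]
t 3.8 tcp [0.6526 0.2138 0.1999] gy 106.1 gap 0.0854 j [-0.52  0.43  0.19  1.43 -0.08  1.28  1.53]
 1 calls; first [0.001, -0.012, -0.001, 0.0, 0.0, 0.0] dl -0 rows>=1 ; others [0.001, -0.012, -0.001]
```

View pics/w1.png

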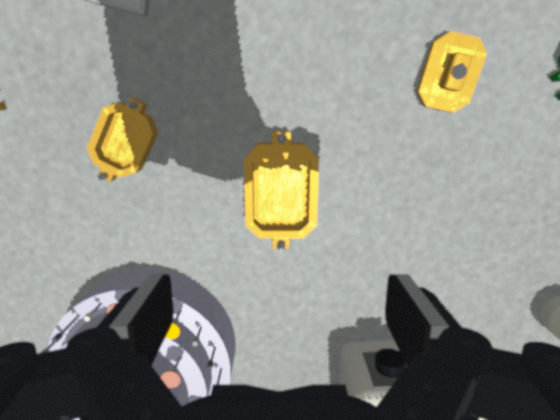

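Emit:
step_arm(
  deltas=[
    [0,-0.012,0.33,0,0,0],
    [0,-0.012,0.66,0,0,0],
    [0,-0.012,0.9,0,0,0],
    [0,-0.012,1,0,0,0],
    [0,-0.012,1,0,0,0],
  ],
)

```text
time: 4.3
tool_pos: [0.6522, 0.2112, 0.048]
tool_rot: [0.438, -3.107, 0.001]
wrist_force: [0.1, -0.9, 1.0]
finger_gap: 0.0855
grasp_force: 0.0
```

```bash
python3 - <<'E'
from h import *
plan(.6531,.2118,.018,105.9)
cv2.imwrite('pics/w2.png',env.get_image('wrist'))
E
```

```text
t 4.3 tcp [0.6522 0.2112 0.048 ] gy 106.0 gap 0.0855 j [-0.5   0.56  0.17  1.57 -0.11  1.02  1.55]
 1 calls; first [-0.008, 0.002, 0.2, -0.0, -0.001, 0.001] dl -0 rows>=1 ; others [-0.007, 0.002, 0.2]
```

View pics/w2.png

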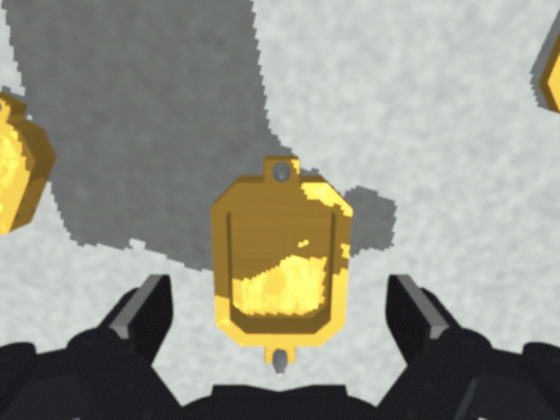

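Emit:
step_arm(
  deltas=[
    [-0.005,0,0.12,0,0,0],
    [-0.005,0,0.2,0,0,0],
    [-0.005,0,0.2,0,0,0],
  ],
)

```text
time: 4.65
tool_pos: [0.6537, 0.2105, 0.0184]
tool_rot: [0.436, -3.109, 0.001]
wrist_force: [-0.1, -0.6, -0.2]
finger_gap: 0.0854
grasp_force: 0.0
```

Emit:
step_arm(
  deltas=[
    [0,0,0,0,0,0],
    [0,0,0,0,0,0],
    [0,0,0,0,0,0],
    [0,0,0,0,0,0],
    [0,0,0,0,0,0],
    [0,0,0,0,0,0],
  ],
  fingers=-1,
)

```text
time: 5.25
tool_pos: [0.6552, 0.2111, 0.0212]
tool_rot: [-0.436, 3.109, 0.001]
wrist_force: [-1.8, 0.1, 5.5]
finger_gap: 0.062
grasp_force: 66.7
```

Emit:
step_arm(
  deltas=[
    [0,0,-0.1,0,0,0],
    [0,0,-0.3,0,0,0],
    [0,0,-0.6,0,0,0],
    [0,0,-0.6,0,0,0],
  ],
)

```text
time: 5.65
tool_pos: [0.6582, 0.2114, 0.1176]
tool_rot: [-0.434, 3.101, 0.004]
wrist_force: [2.0, -0.2, -2.0]
finger_gap: 0.0619
grasp_force: 66.8
```

```bash
python3 - <<'E'
from h import *
cv2.imwrite('pics/w3.png',env.get_image('wrist'))
plan(.4747,-.0184,.12,92.4)
E
```

```text
t 5.7 tcp [0.6567 0.2111 0.1143] gy 105.9 gap 0.0621 j [-0.51  0.5   0.18  1.52 -0.09  1.13  1.54]
 2 calls; first [0.793, -0.569, -0.025, 0.0, 0.002, 0.075] dl -14 rows>=3 ; others [0.638, -0.739, -0.019]
```

View pics/w3.png

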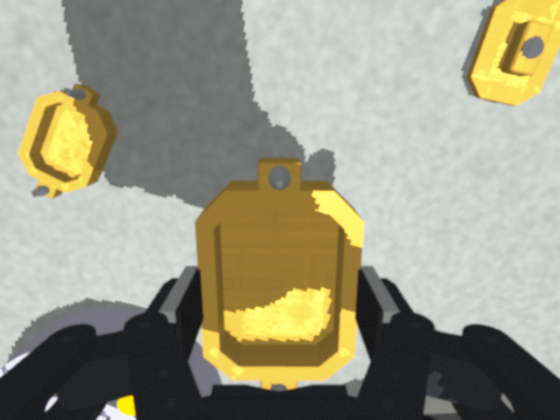

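Emit:
step_arm(
  deltas=[
    [0.26,-0.19,-0.01,0,0,0.025],
    [0.53,-0.38,-0.02,0,0,0.05],
    [0.793,-0.569,-0.025,0,0,0.075],
    [0.793,-0.569,-0.025,0,0,0.075],
  ],
)

```text
time: 6.1
tool_pos: [0.5588, 0.0886, 0.1119]
tool_rot: [0.052, -3.135, 0.005]
wrist_force: [0.1, -0.5, -3.5]
finger_gap: 0.0617
grasp_force: 66.8
```

Emit:
step_arm(
  deltas=[
    [0.21,-0.25,-0.01,0,0,0],
    [0.43,-0.49,-0.02,0,0,0],
    [0.638,-0.739,-0.02,0,0,0],
    [0.638,-0.739,-0.02,0,0,0],
    [0.638,-0.739,-0.02,0,0,0],
  ],
)

```text
time: 6.6
tool_pos: [0.4717, -0.0199, 0.1162]
tool_rot: [0.064, -3.14, -0.001]
wrist_force: [-0.1, 1.1, -3.4]
finger_gap: 0.0621
grasp_force: 66.9
```

```bash
cat >> h.py <<'E'
def avg(n=5):
    P=[];F=[]
    for _ in range(n):
        s=env.read_state();P.append(s['tool_pos']);F.append(s['wrist_force']);env.get_image('side')
    print('avg tcp',np.round(np.mean(P,0),4),'sd',np.round(np.std(P,0),4),'F',np.round(np.mean(F,0),1)); return np.mean(P,0)
E
python3 - <<'E'
from h import *
avg()
plan(.4747,-.0184,.03,92.4)
E
```

```text
avg tcp [ 0.4726 -0.0186  0.1163] sd [0.0005 0.0007 0.0001] F [ 0.3  0.3 -3.5]
t 6.8 tcp [ 0.4731 -0.0181  0.1163] gy 92.5 gap 0.0622 j [-0.36  0.09  0.32  2.05 -0.03  1.01  1.59]
 1 calls; first [-0.011, -0.003, 0.575, -0.0, -0.0, 0.001] dl -0 rows>=2 ; others [-0.011, -0.003, 0.575]
```

Emit:
step_arm(
  deltas=[
    [0,0,0.25,0,0,0],
    [0,0,0.45,0,0,0],
    [0,0,0.55,0,0,0],
    [0,0,0.57,0,0,0],
    [0,0,0.59,0,0,0],
    [0,0,0.6,0,0,0],
    [0,0,0.61,0,0,0],
  ],
)

```text
time: 7.55
tool_pos: [0.4735, -0.0188, 0.0257]
tool_rot: [-0.068, 3.139, 0.0]
wrist_force: [0.8, 0.2, -3.4]
finger_gap: 0.0621
grasp_force: 66.9
```

```bash
python3 - <<'E'
from h import *
avg()
E
```

```text
avg tcp [ 0.4732 -0.0188  0.0255] sd [0.0002 0.0001 0.0001] F [-0.2  0.1 -3.2]
```

Still free by weight; lower 1.5 mm steps more.

Emit:
step_arm(
  deltas=[
    [0,0,0.01,0,0,0],
    [0,0,0.015,0,0,0],
    [0,0,0.015,0,0,0],
  ],
)

```text
time: 8.1
tool_pos: [0.4731, -0.0189, 0.024]
tool_rot: [-0.067, 3.14, 0.001]
wrist_force: [-7.4, -0.1, 16.4]
finger_gap: 0.0621
grasp_force: 69.2
```

Emit:
step_arm(
  deltas=[
    [0,0,0.01,0,0,0],
    [0,0,0.01,0,0,0],
  ],
)

```text
time: 8.3
tool_pos: [0.4731, -0.0189, 0.0238]
tool_rot: [-0.067, 3.141, 0.002]
wrist_force: [-16.1, -0.5, 40.5]
finger_gap: 0.0622
grasp_force: 71.8
```

Emit:
step_arm(
  deltas=[
    [0,0,-0.015,0,0,0],
    [0,0,-0.015,0,0,0],
  ],
)

```text
time: 8.5
tool_pos: [0.4732, -0.0189, 0.024]
tool_rot: [-0.067, 3.14, 0.0]
wrist_force: [-3.0, -0.9, 10.3]
finger_gap: 0.0619
grasp_force: 68.4
```

Emit:
step_arm(
  deltas=[
    [0,0,0,0,0,0],
    [0,0,0,0,0,0],
    [0,0,0,0,0,0],
    [0,0,0,0,0,0],
  ],
  fingers=1,
)

```text
time: 8.9
tool_pos: [0.4727, -0.019, 0.0234]
tool_rot: [0.067, -3.141, 0.0]
wrist_force: [-0.8, -0.8, -0.3]
finger_gap: 0.0853
grasp_force: 0.0
```

Emit:
step_arm(
  deltas=[
    [0,0,-0.2,0,0,0],
    [0,0,-0.5,0,0,0],
    [0,0,-0.85,0,0,0],
    [0,0,-0.99,0,0,0],
    [0,0,-0.99,0,0,0],
  ],
)

```text
time: 9.4
tool_pos: [0.4749, -0.0188, 0.1758]
tool_rot: [-0.067, 3.134, 0.002]
wrist_force: [-0.3, 0.3, 0.0]
finger_gap: 0.0859
grasp_force: 0.0
```

```bash
python3 - <<'E'
from h import *
fit(['wrist'],'large_base_mid',[.473,-.018],z0=.003)
fit(['scene','side'],'large_base_mid',[.473,-.018],z0=.003)
fit(['wrist'],'tray_mid',[.473,-.018])
cv2.imwrite('pics/w4.png',env.get_image('wrist'))
plan(.522,-.315,.17,81.6)
E
```

```text
large_base_mid x 0.4720 y -0.0194 yaw 2.2 cost 0.030 [(np.float64(0.03), 2), (np.float64(0.03), 2), (np.float64(0.03), 2), (np.float64(0.03), 2)]
large_base_mid x 0.4724 y -0.0188 yaw 3.4 cost 0.077 [(np.float64(0.077), 3), (np.float64(0.077), 3), (np.float64(0.077), 3), (np.float64(0.077), 3)]
tray_mid x 0.4729 y -0.0176 yaw 2.5 cost 0.063 [(np.float64(0.063), 2), (np.float64(0.063), 2), (np.float64(0.063), 2), (np.float64(0.193), 93)]
t 9.8 tcp [ 0.4723 -0.019   0.1712] gy 92.5 gap 0.0855 j [-0.37  0.02  0.33  1.99 -0.01  1.13  1.57]
 2 calls; first [-0.123, -0.993, 0.004, -0.0, -0.0, 0.06] dl -11 rows>=4 ; others [-0.308, -0.952, 0.004]
```

View pics/w4.png

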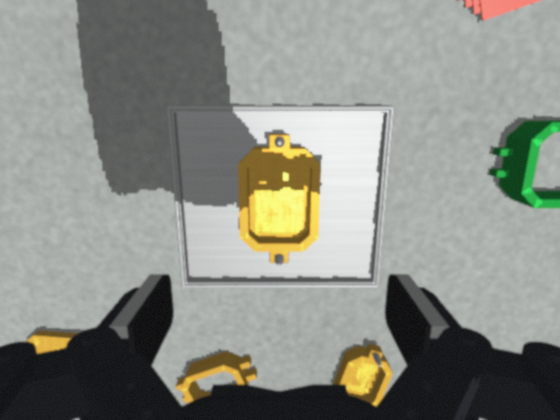

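Emit:
step_arm(
  deltas=[
    [-0.03,-0.33,0,0,0,0.03],
    [-0.07,-0.66,0,0,0,0.06],
    [-0.123,-0.99,0,0,0,0.06],
    [-0.123,-0.99,0,0,0,0.06],
  ],
)

```text
time: 10.25
tool_pos: [0.4971, -0.1737, 0.172]
tool_rot: [0.242, 3.132, -0.005]
wrist_force: [0.1, -0.0, 0.9]
finger_gap: 0.0851
grasp_force: 0.0
```

Emit:
step_arm(
  deltas=[
    [-0.1,-0.31,0,0,0,0],
    [-0.2,-0.63,0,0,0,0],
    [-0.308,-0.952,0,0,0,0],
    [-0.308,-0.952,0,0,0,0],
    [-0.308,-0.952,0,0,0,0],
  ],
)

```text
time: 10.75
tool_pos: [0.5219, -0.3157, 0.1711]
tool_rot: [-0.232, -3.131, 0.001]
wrist_force: [0.6, 0.5, -0.5]
finger_gap: 0.0855
grasp_force: 0.0
```

```bash
python3 - <<'E'
from h import *
q=fit(['wrist'],'upper_cast_mid',[.522,-.315])
cv2.imwrite('pics/w5.png',env.get_image('wrist'))
plan(q[0],q[1],.06,np.degrees(q[2])+90)
E
```

```text
upper_cast_mid x 0.5207 y -0.3143 yaw 170.5 cost 0.018 [(np.float64(0.018), 170), (np.float64(0.018), 170), (np.float64(0.018), 170), (np.float64(0.018), 170)]
t 10.9 tcp [ 0.5228 -0.3127  0.1717] gy 81.8 gap 0.0854 j [ 0.01  0.33  0.56  1.69 -0.19  1.18  2.05]
 1 calls; first [0.012, -0.013, 0.744, 0.0, -0.0, 0.007] dl -1 rows>=3 ; others [0.012, -0.013, 0.744]
```

View pics/w5.png

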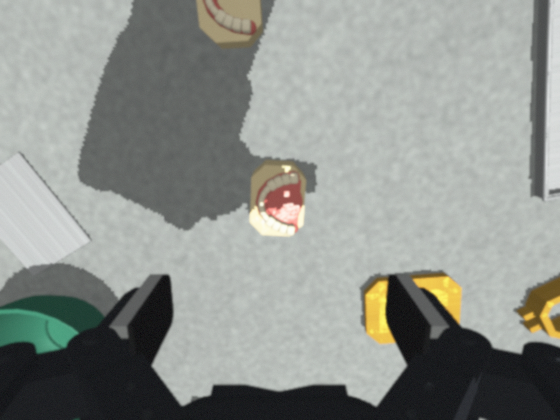

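Emit:
step_arm(
  deltas=[
    [0.17,0.3,0.1,0,0,0],
    [0.35,0.6,0.3,0,0,0],
    [0.35,0.6,0.6,0,0,0],
    [0.35,0.6,0.85,0,0,0],
    [0.35,0.6,0.88,0,0,0],
    [0.35,0.6,0.88,0,0,0],
  ],
  fingers=0,
)

```text
time: 11.5
tool_pos: [0.4835, -0.2171, 0.0402]
tool_rot: [-0.227, -3.132, -0.0]
wrist_force: [0.8, -0.8, 1.2]
finger_gap: 0.0429
grasp_force: 0.0
```

Emit:
step_arm(
  deltas=[
    [0,0,0.01,0,0,0],
    [0,0,0.02,0,0,0],
    [0,0,0.03,0,0,0],
    [0,0,0.04,0,0,0],
    [0,0,0.05,0,0,0],
  ],
)

```text
time: 12.0
tool_pos: [0.4838, -0.218, 0.0327]
tool_rot: [0.229, 3.133, -0.0]
wrist_force: [-0.0, -0.6, 0.2]
finger_gap: 0.0429
grasp_force: 0.0
```

Emit:
step_arm(
  deltas=[
    [0,0,0.01,0,0,0],
    [0,0,0.02,0,0,0],
    [0,0,0.03,0,0,0],
    [0,0,0.04,0,0,0],
    [0,0,0.04,0,0,0],
  ],
)

```text
time: 12.5
tool_pos: [0.4834, -0.2178, 0.0262]
tool_rot: [-0.229, -3.133, -0.0]
wrist_force: [-0.6, 0.3, 0.3]
finger_gap: 0.0426
grasp_force: 0.0
```

Emit:
step_arm(
  deltas=[
    [0,0,0.01,0,0,0],
    [0,0,0.02,0,0,0],
    [0,0,0.02,0,0,0],
  ],
)

```text
time: 12.8
tool_pos: [0.4835, -0.2178, 0.0233]
tool_rot: [-0.229, -3.133, -0.0]
wrist_force: [0.4, -0.9, -0.1]
finger_gap: 0.0426
grasp_force: 0.0
```

Emit:
step_arm(
  deltas=[
    [0,0,0.01,0,0,0],
    [0,0,0.02,0,0,0],
    [0,0,0.02,0,0,0],
  ],
)

```text
time: 13.1
tool_pos: [0.4835, -0.2178, 0.0203]
tool_rot: [-0.229, -3.133, -0.0]
wrist_force: [-0.1, 0.9, -0.1]
finger_gap: 0.0426
grasp_force: 0.0
```

Emit:
step_arm(
  deltas=[
    [0,0,0.01,0,0,0],
    [0,0,0.02,0,0,0],
    [0,0,0.02,0,0,0],
  ],
)

```text
time: 13.4
tool_pos: [0.4835, -0.2178, 0.0172]
tool_rot: [-0.228, -3.133, 0.0]
wrist_force: [0.0, 1.1, 0.0]
finger_gap: 0.0426
grasp_force: 0.0
```

Emit:
step_arm(
  deltas=[
    [0,0,0.01,0,0,0],
    [0,0,0.02,0,0,0],
    [0,0,0.02,0,0,0],
  ],
)

```text
time: 13.7
tool_pos: [0.4835, -0.2178, 0.0143]
tool_rot: [-0.228, -3.133, 0.0]
wrist_force: [0.0, -0.0, 0.0]
finger_gap: 0.0425
grasp_force: 0.0
```

Emit:
step_arm(
  deltas=[
    [0,0,0.01,0,0,0],
    [0,0,0.01,0,0,0],
  ],
)

```text
time: 13.9
tool_pos: [0.4835, -0.2178, 0.0128]
tool_rot: [-0.229, -3.133, 0.0]
wrist_force: [0.6, 0.3, -0.7]
finger_gap: 0.0431
grasp_force: 0.0
```

Emit:
step_arm(
  deltas=[
    [0,0,0.01,0,0,0],
    [0,0,0.015,0,0,0],
  ],
)

```text
time: 14.1
tool_pos: [0.4837, -0.2179, 0.0121]
tool_rot: [0.229, 3.133, 0.001]
wrist_force: [-10.8, 4.7, 32.6]
finger_gap: 0.043
grasp_force: 16.0
```

Emit:
step_arm(
  deltas=[
    [0,0,0.01,0,0,0],
    [0,0,0.015,0,0,0],
  ],
)

```text
time: 14.3
tool_pos: [0.4838, -0.218, 0.0119]
tool_rot: [0.229, 3.133, 0.004]
wrist_force: [-22.0, 10.6, 64.5]
finger_gap: 0.0426
grasp_force: 32.2
```

Emit:
step_arm(
  deltas=[
    [0,0,0.01,0,0,0],
    [0,0,0.015,0,0,0],
  ],
)

```text
time: 14.5
tool_pos: [0.4839, -0.2181, 0.0117]
tool_rot: [0.23, 3.133, 0.006]
wrist_force: [-33.8, 14.5, 95.9]
finger_gap: 0.0428
grasp_force: 48.3
```

Emit:
step_arm(
  deltas=[
    [0,0,-0.1,0,0,0],
    [0,0,-0.3,0,0,0],
    [0,0,-0.45,0,0,0],
    [0,0,-0.45,0,0,0],
  ],
  fingers=1,
)

```text
time: 14.9
tool_pos: [0.4855, -0.2186, 0.0767]
tool_rot: [0.229, 3.128, -0.001]
wrist_force: [-0.0, -0.9, -0.9]
finger_gap: 0.0853
grasp_force: 0.0
```

```bash
python3 - <<'E'
from h import *
plan(.5207,-.3143,.079,80.5)
E
```

```text
t 14.9 tcp [ 0.4855 -0.2186  0.0767] gy 81.6 gap 0.0853 j [-0.12  0.27  0.52  1.96 -0.17  0.94  1.91]
 1 calls; first [-0.325, -0.597, -0.014, -0.0, 0.002, 0.006] dl -1 rows>=3 ; others [-0.337, -0.591, -0.015]
```

Emit:
step_arm(
  deltas=[
    [-0.16,-0.3,-0.02,0,0,0.006],
    [-0.325,-0.597,-0.02,0,0,0.006],
    [-0.325,-0.597,-0.02,0,0,0.006],
    [-0.325,-0.597,-0.02,0,0,0.006],
  ],
)

```text
time: 15.3
tool_pos: [0.5181, -0.3148, 0.0755]
tool_rot: [-0.262, -3.129, 0.001]
wrist_force: [-1.1, 0.7, 0.2]
finger_gap: 0.0854
grasp_force: 0.0
```

```bash
python3 - <<'E'
from h import *
avg(3)
q=fit(['wrist'],'upper_cast_mid',[.522,-.315])
plan(q[0],q[1],.0305,np.degrees(q[2])+90)
E
```

```text
avg tcp [ 0.5182 -0.3135  0.0756] sd [0.0001 0.001  0.0001] F [-0.2  0.5 -0.1]
upper_cast_mid x 0.5206 y -0.3145 yaw 168.8 cost 0.019 [(np.float64(0.019), 169), (np.float64(0.019), 169), (np.float64(0.019), 169), (np.float64(0.019), 169)]
t 15.6 tcp [ 0.5189 -0.3121  0.0766] gy 80.7 gap 0.0851 j [ 0.04  0.43  0.54  1.78 -0.25  1.    2.08]
 1 calls; first [-0.014, -0.014, 0.307, 0.0, -0.0, 0.01] dl -2 rows>=1 ; others [-0.014, -0.013, 0.307]
```

Emit:
step_arm(
  deltas=[
    [-0.015,-0.01,0.1,0,0,0.008],
    [-0.015,-0.01,0.25,0,0,0.008],
    [-0.015,-0.01,0.302,0,0,0.008],
    [-0.015,-0.01,0.302,0,0,0.008],
  ],
)

```text
time: 15.95
tool_pos: [0.5198, -0.3145, 0.0297]
tool_rot: [-0.297, -3.125, -0.001]
wrist_force: [0.1, 0.7, 0.3]
finger_gap: 0.0854
grasp_force: 0.0
```

Emit:
step_arm(
  deltas=[
    [0,0,0,0,0,0],
    [0,0,0,0,0,0],
    [0,0,0,0,0,0],
    [0,0,0,0,0,0],
    [0,0,0,0,0,0],
    [0,0,0,0,0,0],
    [0,0,0,0,0,0],
  ],
  fingers=-1,
)

```text
time: 16.65
tool_pos: [0.5215, -0.3157, 0.0326]
tool_rot: [0.297, 3.126, -0.0]
wrist_force: [-0.3, 0.7, 6.2]
finger_gap: 0.0403
grasp_force: 60.9
```

Emit:
step_arm(
  deltas=[
    [0,0,-0.05,0,0,0],
    [0,0,-0.2,0,0,0],
    [0,0,-0.4,0,0,0],
    [0,0,-0.6,0,0,0],
    [0,0,-0.6,0,0,0],
  ],
)

```text
time: 17.15
tool_pos: [0.5228, -0.3169, 0.1263]
tool_rot: [0.298, 3.121, -0.003]
wrist_force: [-0.1, -0.7, -1.6]
finger_gap: 0.0402
grasp_force: 60.8
```

```bash
python3 - <<'E'
from h import *
cv2.imwrite('pics/w6.png',env.get_image('wrist'))
avg(2)
plan(.4722,-.0191,.13,92.4)
E
```

```text
avg tcp [ 0.5215 -0.3158  0.1231] sd [0.0004 0.0003 0.0009] F [-0.3 -0.  -1.6]
t 17.3 tcp [ 0.5205 -0.3151  0.1212] gy 79.1 gap 0.0399 j [ 0.02  0.38  0.57  1.74 -0.23  1.09  2.04]
 2 calls; first [0.344, 0.938, -0.029, 0.0, -0.0, -0.074] dl 13 rows>=4 ; others [0.12, 0.992, -0.029]
```

View pics/w6.png

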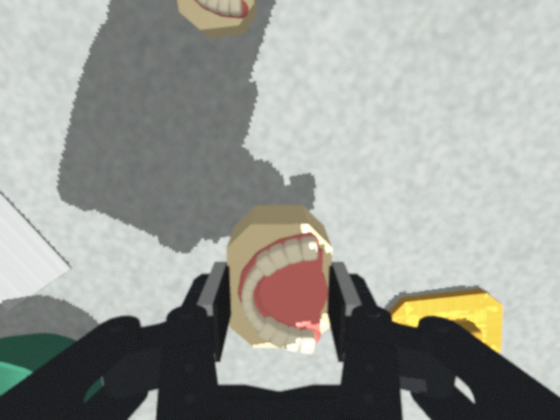

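Emit:
step_arm(
  deltas=[
    [0.11,0.31,0,0,0,-0.025],
    [0.23,0.62,0,0,0,-0.05],
    [0.344,0.938,-0.02,0,0,-0.074],
    [0.344,0.938,-0.02,0,0,-0.074],
  ],
)

```text
time: 17.7
tool_pos: [0.4956, -0.16, 0.123]
tool_rot: [0.084, -3.138, -0.006]
wrist_force: [-0.0, 0.9, -1.2]
finger_gap: 0.0402
grasp_force: 61.0
```

Emit:
step_arm(
  deltas=[
    [0.04,0.33,-0.01,0,0,0],
    [0.08,0.66,-0.02,0,0,0],
    [0.12,0.94,-0.02,0,0,0],
    [0.12,0.992,-0.02,0,0,0],
    [0.12,0.992,-0.02,0,0,0],
    [0.12,0.992,-0.02,0,0,0],
  ],
)

```text
time: 18.3
tool_pos: [0.4721, -0.0209, 0.1269]
tool_rot: [0.066, -3.14, 0.001]
wrist_force: [-0.1, 1.2, -1.0]
finger_gap: 0.04
grasp_force: 61.2
```

```bash
python3 - <<'E'
from h import *
p=avg(4)
plan(.4722,-.0191,.055,92.4)
E
```

```text
avg tcp [ 0.4723 -0.0212  0.127 ] sd [0.0001 0.0002 0.0001] F [-0.3 -0.2 -0.8]
t 18.5 tcp [ 0.4724 -0.021   0.1272] gy 92.3 gap 0.0401 j [-0.41  0.07  0.37  2.04 -0.03  1.03  1.59]
 1 calls; first [0.0, 0.013, 0.482, -0.0, -0.0, -0.0] dl 0 rows>=2 ; others [0.0, 0.013, 0.482]
```

Emit:
step_arm(
  deltas=[
    [0,0.013,0.2,0,0,0],
    [0,0.013,0.36,0,0,0],
    [0,0.013,0.46,0,0,0],
    [0,0.013,0.51,0,0,0],
    [0,0.013,0.53,0,0,0],
    [0,0.013,0.55,0,0,0],
    [0,0.013,0.55,0,0,0],
  ],
)

```text
time: 19.2
tool_pos: [0.4726, -0.0178, 0.0453]
tool_rot: [-0.067, 3.14, 0.0]
wrist_force: [-0.5, -0.2, -2.0]
finger_gap: 0.0399
grasp_force: 61.2
```

Emit:
step_arm(
  deltas=[
    [0,0,0.01,0,0,0],
    [0,0,0.01,0,0,0],
  ],
)

```text
time: 19.4
tool_pos: [0.4725, -0.0176, 0.0437]
tool_rot: [-0.067, 3.14, 0.0]
wrist_force: [0.2, -0.1, -1.0]
finger_gap: 0.0402
grasp_force: 61.2
```

Emit:
step_arm(
  deltas=[
    [0,0,0.007,0,0,0],
    [0,0,0.01,0,0,0],
    [0,0,0.01,0,0,0],
  ],
)

```text
time: 19.7
tool_pos: [0.4722, -0.0176, 0.0419]
tool_rot: [0.067, -3.141, 0.0]
wrist_force: [-0.5, -0.4, -1.4]
finger_gap: 0.0399
grasp_force: 61.2
```

Emit:
step_arm(
  deltas=[
    [0,0,0.006,0,0,0],
    [0,0,0.006,0,0,0],
  ],
)

```text
time: 19.9
tool_pos: [0.4722, -0.0176, 0.0409]
tool_rot: [0.067, -3.141, 0.0]
wrist_force: [1.0, -1.0, -1.6]
finger_gap: 0.0399
grasp_force: 61.2
```

Emit:
step_arm(
  deltas=[
    [0,0,0.006,0,0,0],
    [0,0,0.006,0,0,0],
  ],
)

```text
time: 20.1
tool_pos: [0.4723, -0.0176, 0.0406]
tool_rot: [0.067, -3.141, -0.0]
wrist_force: [-3.2, 0.2, 6.1]
finger_gap: 0.0401
grasp_force: 62.0
```

Emit:
step_arm(
  deltas=[
    [0,0,0,0,0,0],
    [0,0,0,0,0,0],
    [0,0,0,0,0,0],
    [0,0,0,0,0,0],
  ],
  fingers=1,
)

```text
time: 20.5
tool_pos: [0.4722, -0.0176, 0.0401]
tool_rot: [0.067, -3.141, 0.0]
wrist_force: [0.6, 0.2, -0.6]
finger_gap: 0.0855
grasp_force: 0.0
```

Emit:
step_arm(
  deltas=[
    [0,0,-0.15,0,0,0],
    [0,0,-0.4,0,0,0],
    [0,0,-0.7,0,0,0],
    [0,0,-0.99,0,0,0],
    [0,0,-0.99,0,0,0],
  ],
)

```text
time: 21.0
tool_pos: [0.4753, -0.0176, 0.1944]
tool_rot: [-0.067, 3.132, 0.002]
wrist_force: [0.1, -0.6, -0.5]
finger_gap: 0.0856
grasp_force: 0.0
```

```bash
python3 - <<'E'
from h import *
fit(['wrist'],'upper_cast_mid',[.472,-.018],z0=.008)
cv2.imwrite('pics/w7.png',env.get_image('wrist'))
plan(.372,.332,.19,115.8)
E
```

```text
upper_cast_mid x 0.4714 y -0.0176 yaw 4.2 cost 0.025 [(np.float64(0.025), 4), (np.float64(0.025), 4), (np.float64(0.025), 4), (np.float64(0.025), 4)]
t 21.1 tcp [ 0.472  -0.0176  0.1884] gy 92.5 gap 0.0852 j [-0.42 -0.    0.37  1.97  0.    1.17  1.56]
 3 calls; first [0.189, 0.786, -0.003, 0.0, -0.0, -0.13] dl 23 rows>=3 ; others [-0.138, 0.796, -0.004]
```

View pics/w7.png

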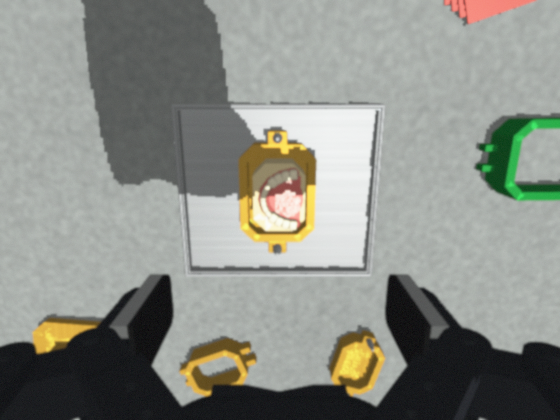

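Emit:
step_arm(
  deltas=[
    [0.06,0.26,0,0,0,-0.044],
    [0.13,0.53,0,0,0,-0.088],
    [0.189,0.786,0,0,0,-0.13],
    [0.189,0.786,0,0,0,-0.13],
  ],
)

```text
time: 21.55
tool_pos: [0.4365, 0.1036, 0.187]
tool_rot: [0.719, -3.055, -0.001]
wrist_force: [-0.4, -0.8, -0.3]
finger_gap: 0.0855
grasp_force: 0.0
```

Emit:
step_arm(
  deltas=[
    [-0.05,0.27,0,0,0,0],
    [-0.1,0.54,0,0,0,0],
    [-0.138,0.796,0,0,0,0],
  ],
)

```text
time: 21.85
tool_pos: [0.4045, 0.216, 0.1873]
tool_rot: [0.7, -3.061, 0.001]
wrist_force: [0.6, -0.1, 0.6]
finger_gap: 0.0854
grasp_force: 0.0
```

Emit:
step_arm(
  deltas=[
    [-0.05,0.27,0,0,0,0],
    [-0.1,0.54,0,0,0,0],
    [-0.138,0.796,0,0,0,0],
    [-0.138,0.796,0,0,0,0],
    [-0.138,0.796,0,0,0,0],
  ],
)

```text
time: 22.35
tool_pos: [0.3716, 0.3314, 0.1871]
tool_rot: [0.703, -3.059, 0.003]
wrist_force: [-0.1, -0.7, -0.4]
finger_gap: 0.0854
grasp_force: 0.0
```

```bash
python3 - <<'E'
from h import *
avg(3)
q=fit(['wrist'],'large_ring_mid',[.372,.332])
cv2.imwrite('pics/w8.png',env.get_image('wrist'))
plan(q[0],q[1],.05,np.degrees(q[2])+90)
E
```

```text
avg tcp [0.3721 0.3307 0.1873] sd [0.0004 0.0005 0.0002] F [-0.5 -0.7  0.1]
large_ring_mid x 0.3720 y 0.3311 yaw 24.4 cost 0.027 [(np.float64(0.027), 24), (np.float64(0.027), 24), (np.float64(0.027), 24), (np.float64(0.027), 24)]
t 22.6 tcp [0.3725 0.3309 0.1885] gy 115.7 gap 0.0857 j [-0.8   0.07 -0.01  1.9   0.    1.17  1.2 ]
 1 calls; first [0.003, 0.003, 0.924, -0.0, -0.0, 0.007] dl -1 rows>=3 ; others [0.003, 0.003, 0.924]
```

View pics/w8.png

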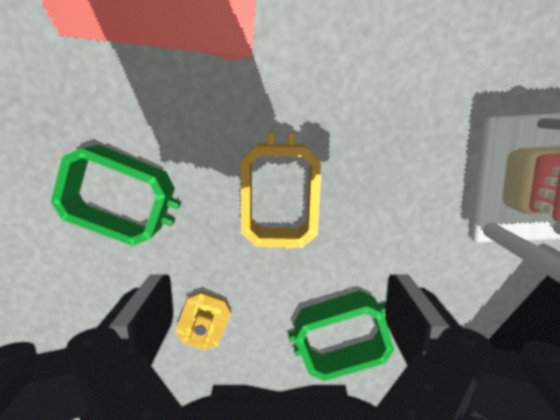

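Emit:
step_arm(
  deltas=[
    [0.002,0.002,0.33,0,0,0.004],
    [0.002,0.002,0.66,0,0,0.004],
    [0.002,0.002,0.9,0,0,0.004],
    [0.002,0.002,0.95,0,0,0.004],
    [0.002,0.002,0.95,0,0,0.004],
  ],
)

```text
time: 23.15
tool_pos: [0.3714, 0.3314, 0.0458]
tool_rot: [0.682, -3.065, 0.002]
wrist_force: [-0.7, 0.5, -0.3]
finger_gap: 0.0856
grasp_force: 0.0
```

```bash
python3 - <<'E'
from h import *
avg(2)
q=fit(['wrist'],'large_ring_mid',[.372,.332])
plan(q[0],q[1],.014,np.degrees(q[2])+90)
E
```

```text
avg tcp [0.3718 0.3318 0.0465] sd [0.0004 0.0005 0.0007] F [-0.3  0.1 -0.1]
large_ring_mid x 0.3717 y 0.3312 yaw 24.8 cost 0.029 [(np.float64(0.029), 25), (np.float64(0.029), 25), (np.float64(0.029), 25), (np.float64(0.029), 25)]
t 23.4 tcp [0.3728 0.3331 0.0483] gy 115.1 gap 0.0855 j [-0.81  0.23 -0.01  2.04  0.    0.87  1.19]
 1 calls; first [0.013, -0.009, 0.228, 0.0, 0.001, 0.002] dl -0 rows>=1 ; others [0.012, -0.008, 0.228]
```

Emit:
step_arm(
  deltas=[
    [0,0,0.12,0,0,0],
    [0,0,0.215,0,0,0],
    [0,0,0.215,0,0,0],
  ],
)

```text
time: 23.65
tool_pos: [0.3714, 0.3319, 0.0138]
tool_rot: [0.683, -3.066, 0.001]
wrist_force: [-0.0, -0.2, 0.1]
finger_gap: 0.0855
grasp_force: 0.0
```

Emit:
step_arm(
  deltas=[
    [0,0,0,0,0,0],
    [0,0,0,0,0,0],
    [0,0,0,0,0,0],
    [0,0,0,0,0,0],
    [0,0,0,0,0,0],
    [0,0,0,0,0,0],
  ],
  fingers=-1,
)

```text
time: 24.25
tool_pos: [0.3724, 0.3326, 0.0156]
tool_rot: [-0.683, 3.065, 0.002]
wrist_force: [-1.3, -1.4, 6.4]
finger_gap: 0.0631
grasp_force: 66.0
```

Emit:
step_arm(
  deltas=[
    [0,0,-0.05,0,0,0],
    [0,0,-0.3,0,0,0],
    [0,0,-0.6,0,0,0],
    [0,0,-0.85,0,0,0],
    [0,0,-0.85,0,0,0],
    [0,0,-0.85,0,0,0],
  ],
)

```text
time: 24.85
tool_pos: [0.3718, 0.3324, 0.1426]
tool_rot: [-0.683, 3.064, 0.002]
wrist_force: [-0.0, -0.2, -3.7]
finger_gap: 0.0633
grasp_force: 68.0
```

```bash
python3 - <<'E'
from h import *
p=avg(3)
q=fit(['wrist'],'large_ring_mid',p[:2],z0=p[2]-.016)
plan(.4722,-.0190,p[2],92.4)
E
```

```text
avg tcp [0.3713 0.3318 0.1414] sd [0.0004 0.0004 0.0009] F [ 0.1 -0.5 -3.3]
large_ring_mid x 0.3684 y 0.3303 yaw 25.3 cost 0.055 [(np.float64(0.055), 25), (np.float64(0.055), 25), (np.float64(0.055), 25), (np.float64(0.055), 25)]
t 25.1 tcp [0.3709 0.3314 0.1401] gy 115.1 gap 0.0630 j [-0.81  0.12 -0.01  1.96  0.    1.07  1.19]
 3 calls; first [0.127, -0.801, -0.002, -0.0, -0.001, 0.126] dl -23 rows>=3 ; others [-0.192, -0.787, -0.003]
```

Emit:
step_arm(
  deltas=[
    [0.04,-0.27,0,0,0,0.042],
    [0.085,-0.53,0,0,0,0.084],
    [0.127,-0.801,0,0,0,0.126],
    [0.127,-0.801,0,0,0,0.126],
  ],
)

```text
time: 25.5
tool_pos: [0.4065, 0.2095, 0.1405]
tool_rot: [0.05, -3.14, 0.004]
wrist_force: [-0.4, 0.7, -3.2]
finger_gap: 0.0625
grasp_force: 67.8
```

Emit:
step_arm(
  deltas=[
    [-0.06,-0.26,0,0,0,0],
    [-0.13,-0.53,0,0,0,0],
    [-0.192,-0.787,0,0,0,0],
  ],
)

```text
time: 25.8
tool_pos: [0.4391, 0.0972, 0.1408]
tool_rot: [0.07, -3.14, 0.001]
wrist_force: [1.0, 0.5, -2.7]
finger_gap: 0.0631
grasp_force: 67.8
```

Emit:
step_arm(
  deltas=[
    [-0.06,-0.26,0,0,0,0],
    [-0.13,-0.53,0,0,0,0],
    [-0.192,-0.787,0,0,0,0],
    [-0.192,-0.787,0,0,0,0],
    [-0.192,-0.787,0.1,0,0,0],
    [-0.192,-0.787,0.3,0,0,0],
    [-0.192,-0.787,0.43,0,0,0],
    [-0.192,-0.787,0.43,0,0,0],
  ],
)

```text
time: 26.6
tool_pos: [0.4706, -0.0178, 0.074]
tool_rot: [0.069, -3.135, 0.002]
wrist_force: [-0.5, -0.1, -2.5]
finger_gap: 0.063
grasp_force: 67.7
```

```bash
python3 - <<'E'
from h import *
p=avg(3)
im=env.get_image('wrist'); cv2.imwrite('pics/w9.png',cv2.resize(im[80:360,160:400],(680,793)) [:600])
C=cam('wrist')
for s in(1,-1): print('pin tip px',proj(C,[[.4722+s*.0475*np.cos(np.radians(2.3)),-.0191+s*.0475*np.sin(np.radians(2.3)),z] for z in(.037,.023)]).round(0).tolist())
for s in(1,-1): print('prong mid',proj(C,[[p[0]+s*.0475*np.cos(np.radians(2.4)),p[1]+s*.0475*np.sin(np.radians(2.4)),p[2]-.0156+.008]]).round(0).tolist())
plan(.4722,-.0191,.0386,92.3)
E
```

```text
avg tcp [ 0.4717 -0.0178  0.0755] sd [0.0009 0.0001 0.0012] F [-0.1  0.3 -2.7]
pin tip px [[277.0, 334.0], [277.0, 319.0]]
pin tip px [[277.0, 159.0], [277.0, 155.0]]
prong mid [[279.0, 374.0]]
prong mid [[280.0, 170.0]]
t 26.8 tcp [ 0.4738 -0.0179  0.0779] gy 92.5 gap 0.0631 j [-0.4   0.14  0.37  2.09 -0.06  0.92  1.62]
 1 calls; first [0.011, -0.007, 0.262, 0.0, 0.0, 0.001] dl -0 rows>=1 ; others [0.011, -0.007, 0.262]
```

View pics/w9.png

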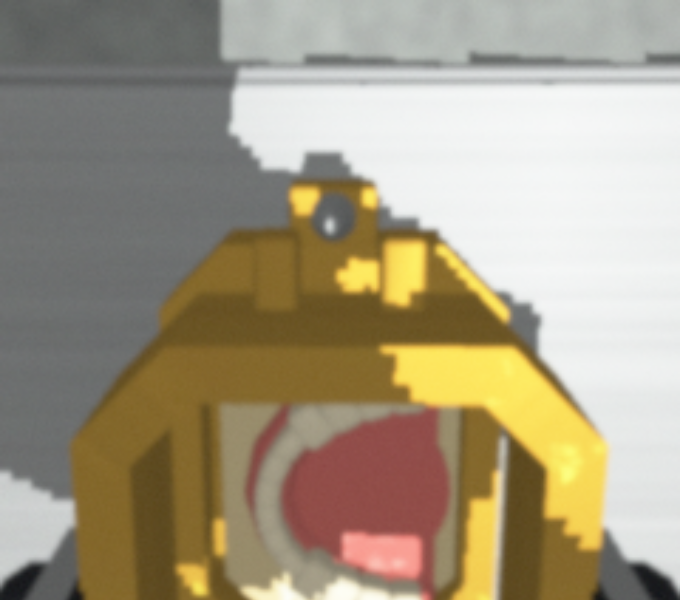

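```bash
python3 - <<'E'
from h import *
p=avg(4); C=cam('wrist'); print(C[0].round(1).tolist())
s=env.read_state(); m=R.from_rotvec(s['tool_rot']).as_matrix(); K=env.calibration('wrist'); Tm=np.linalg.inv(np.array(K['mount']))
# ring in tool coords: ring x along tool x; underside at z=+.0156
for ox in (-.002,0,.002):
    P=np.array([[.042+ox,0,.0156-.030],[.035+ox,0,.0156-.030],[.0515+ox,.0055,.0156],[.042+ox,0,.0156]])
    print(ox,cv2.projectPoints(P,cv2.Rodrigues(Tm[:3,:3])[0],Tm[:3,3],np.array(K['intrinsics']),np.array(K['D']))[0][:,0].round(1).tolist())
g=cv2.cvtColor(env.get_image('wrist'),cv2.COLOR_BGR2GRAY); print(g[150:235,279].tolist())
plan(.4722,-.0191,.0386,92.3)
E
```

```text
avg tcp [ 0.4738 -0.018   0.0779] sd [0.0001 0.0001 0.0001] F [-0.2  0.5 -2.4]
[[360.9, 0.0, 278.8], [0.0, 360.9, 213.1], [0.0, 0.0, 1.0]]
-0.002 [[279.2, 210.7], [279.2, 230.6], [292.8, 167.3], [279.2, 190.3]]
0 [[279.2, 204.8], [279.2, 225.0], [292.8, 162.3], [279.2, 185.5]]
0.002 [[279.2, 198.9], [279.2, 219.3], [292.9, 157.3], [279.2, 180.7]]
[92, 94, 94, 95, 95, 94, 96, 101, 107, 109, 106, 96, 86, 86, 94, 99, 105, 106, 108, 107, 109, 108, 107, 110, 128, 163, 185, 188, 167, 132, 112, 108, 105, 97, 91, 87, 85, 83, 85, 83, 86, 86, 85, 83, 85, 86, 85, 86, 85, 86, 87, 89, 96, 103, 106, 107, 106, 107, 105, 105, 105, 106, 103, 105, 104, 106, 107, 107, 105, 105, 107, 113, 128, 145, 154, 157, 157, 155, 155, 154, 151, 143, 130, 111, 101]
t 27.1 tcp [ 0.4734 -0.0182  0.0775] gy 92.5 gap 0.0625 j [-0.4   0.14  0.37  2.09 -0.06  0.92  1.62]
 1 calls; first [0.009, -0.006, 0.259, 0.0, 0.0, 0.001] dl -0 rows>=1 ; others [0.008, -0.006, 0.259]
```

Emit:
step_arm(
  deltas=[
    [0.003,-0.0085,0.06,0,0,0],
    [0.003,-0.0085,0.12,0,0,0],
    [0.003,-0.0085,0.15,0,0,0],
    [0.003,-0.0085,0.17,0,0,0],
    [0.003,-0.0085,0.19,0,0,0],
    [0.003,-0.0085,0.19,0,0,0],
  ],
)

```text
time: 27.65
tool_pos: [0.4724, -0.0196, 0.048]
tool_rot: [0.067, -3.14, 0.0]
wrist_force: [-1.5, -0.8, -2.3]
finger_gap: 0.0626
grasp_force: 67.9
```

Emit:
step_arm(
  deltas=[
    [0,0,0.02,0,0,0],
    [0,0,0.035,0,0,0],
    [0,0,0.045,0,0,0],
    [0,0,0.045,0,0,0],
  ],
)

```text
time: 28.05
tool_pos: [0.4725, -0.0195, 0.0414]
tool_rot: [0.067, -3.141, 0.0]
wrist_force: [-0.0, -0.7, -2.9]
finger_gap: 0.0626
grasp_force: 67.9
```

Emit:
step_arm(
  deltas=[
    [0,0,0.01,0,0,0],
    [0,0,0.016,0,0,0],
    [0,0,0.016,0,0,0],
  ],
)

```text
time: 28.35
tool_pos: [0.4725, -0.0195, 0.0391]
tool_rot: [0.067, -3.141, 0.0]
wrist_force: [0.1, 0.3, -3.3]
finger_gap: 0.0628
grasp_force: 67.9
```

Emit:
step_arm(
  deltas=[
    [0,0,0.006,0,0,0],
    [0,0,0.01,0,0,0],
    [0,0,0.01,0,0,0],
  ],
)

```text
time: 28.65
tool_pos: [0.4727, -0.0195, 0.0386]
tool_rot: [0.067, -3.141, -0.001]
wrist_force: [-6.5, -0.3, 12.4]
finger_gap: 0.0628
grasp_force: 69.8
```

Seated at the predicted height (38.6 mm). Release, rise and look.

Emit:
step_arm(
  deltas=[
    [0,0,0,0,0,0],
    [0,0,0,0,0,0],
    [0,0,0,0,0,0],
    [0,0,0,0,0,0],
  ],
  fingers=1,
)

```text
time: 29.05
tool_pos: [0.4727, -0.0195, 0.0377]
tool_rot: [-0.067, 3.141, -0.0]
wrist_force: [-0.0, 0.1, -0.1]
finger_gap: 0.0853
grasp_force: 0.0
```

Emit:
step_arm(
  deltas=[
    [0,0,-0.15,0,0,0],
    [0,0,-0.4,0,0,0],
    [0,0,-0.7,0,0,0],
    [0,0,-0.99,0,0,0],
    [0,0,-0.99,0,0,0],
    [0,0,-0.99,0,0,0],
  ],
)

```text
time: 29.65
tool_pos: [0.4732, -0.0194, 0.1872]
tool_rot: [-0.067, 3.139, 0.001]
wrist_force: [0.0, -0.0, -0.1]
finger_gap: 0.0853
grasp_force: 0.0
```

```bash
python3 - <<'E'
from h import *
avg(2)
fit(['wrist'],'large_ring_mid',[.472,-.019],z0=.023)
im=env.get_image('wrist'); cv2.imwrite('pics/w10.png',cv2.resize(im[80:300,170:390],(600,600)))
plan(.642,-.2095,.19,176.5)
E
```

```text
avg tcp [ 0.4728 -0.0194  0.1866] sd [0.0004 0.     0.0006] F [-0.   0.2  0.1]
large_ring_mid x 0.4715 y -0.0199 yaw 2.4 cost 0.040 [(np.float64(0.04), 2), (np.float64(0.04), 2), (np.float64(0.04), 2), (np.float64(0.04), 2)]
t 29.9 tcp [ 0.4719 -0.0196  0.185 ] gy 92.5 gap 0.0856 j [-0.42  0.    0.37  1.98 -0.    1.16  1.56]
 2 calls; first [-0.539, -0.657, -0.017, 0.0, -0.001, -0.467] dl 84 rows>=10 ; others [0.597, -0.604, -0.017]
```

View pics/w10.png

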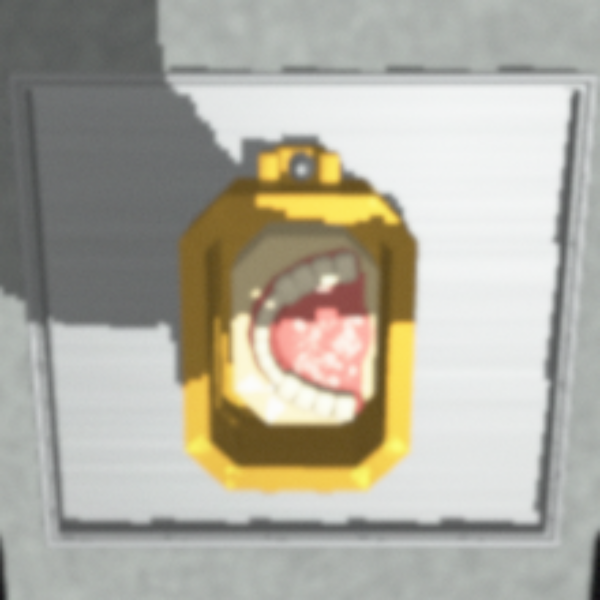

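Emit:
step_arm(
  deltas=[
    [-0.1,-0.12,0,0,0,0.045],
    [-0.2,-0.25,0,0,0,0.09],
    [-0.3,-0.37,0,0,0,0.135],
    [-0.4,-0.5,0,0,0,0.18],
    [-0.539,-0.657,-0.017,0,0,0.225],
    [-0.539,-0.657,-0.017,0,0,0.27],
    [-0.539,-0.657,-0.017,0,0,0.315],
    [-0.539,-0.657,-0.017,0,0,0.36],
    [-0.539,-0.657,-0.017,0,0,0.405],
    [-0.539,-0.657,-0.017,0,0,0.45],
    [-0.539,-0.657,-0.017,0,0,0.495],
    [-0.539,-0.657,-0.017,0,0,0.533],
    [-0.539,-0.657,-0.017,0,0,0.533],
    [-0.539,-0.657,-0.017,0,0,0.533],
  ],
)

```text
time: 31.3
tool_pos: [0.5574, -0.1144, 0.1882]
tool_rot: [-2.284, -2.157, 0.002]
wrist_force: [-0.0, 0.3, -0.4]
finger_gap: 0.0855
grasp_force: 0.0
```

Emit:
step_arm(
  deltas=[
    [-0.2,0.2,0,0,0,0],
    [-0.4,0.4,0,0,0,0],
    [-0.597,0.604,0,0,0,0],
    [-0.597,0.604,0,0,0,0],
    [-0.597,0.604,0,0,0,0],
    [-0.597,0.604,0,0,0,0],
  ],
)

```text
time: 31.9
tool_pos: [0.6423, -0.2087, 0.1885]
tool_rot: [-2.285, -2.154, 0.0]
wrist_force: [-0.7, -0.3, -0.1]
finger_gap: 0.0858
grasp_force: 0.0
```

```bash
python3 - <<'E'
from h import *
avg(2)
q=fit(['wrist'],'large_lid_mid',[.642,-.2095])
im=env.get_image('wrist'); cv2.imwrite('pics/w11.png',im)
plan(q[0],q[1],.06,np.degrees(q[2])+90)
E
```

```text
avg tcp [ 0.6423 -0.2085  0.1886] sd [0.     0.0002 0.0002] F [-0.6 -0.6 -0.1]
large_lid_mid x 0.6426 y -0.2092 yaw 86.5 cost 0.023 [(np.float64(0.023), 87), (np.float64(0.023), 87), (np.float64(0.023), 87), (np.float64(0.023), 87)]
t 32.1 tcp [ 0.6426 -0.2085  0.1892] gy -3.4 gap 0.0853 j [-0.22  0.47  0.64  1.49 -0.29  1.27  0.4 ]
 1 calls; first [-0.005, 0.0, 0.862, 0.0, -0.0, 0.0] dl -0 rows>=3 ; others [-0.005, 0.001, 0.862]
```

View pics/w11.png

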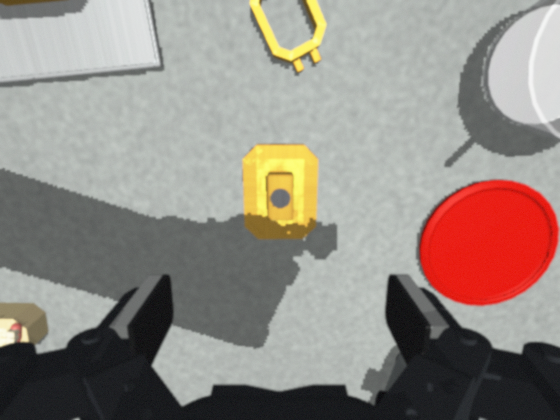

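Emit:
step_arm(
  deltas=[
    [-0.004,0,0.33,0,0,0],
    [-0.004,0,0.66,0,0,0],
    [-0.004,0,0.85,0,0,0],
    [-0.004,0,0.85,0,0,0],
    [-0.004,0,0.85,0,0,0],
  ],
)

```text
time: 32.65
tool_pos: [0.6429, -0.21, 0.0623]
tool_rot: [2.287, 2.153, 0.0]
wrist_force: [-0.4, 0.4, 0.5]
finger_gap: 0.0852
grasp_force: 0.0
```

```bash
python3 - <<'E'
from h import *
avg(2)
q=fit(['wrist'],'large_lid_mid',[.642,-.2095])
plan(q[0],q[1],.028,np.degrees(q[2])+90)
E
```

```text
avg tcp [ 0.6433 -0.2102  0.0629] sd [0.0004 0.0002 0.0006] F [-0.4 -0.   0.9]
large_lid_mid x 0.6426 y -0.2095 yaw 86.5 cost 0.025 [(np.float64(0.025), 86), (np.float64(0.025), 86), (np.float64(0.025), 87), (np.float64(0.025), 86)]
t 32.9 tcp [ 0.6439 -0.2105  0.0637] gy -3.5 gap 0.0852 j [-0.18  0.59  0.59  1.61 -0.37  1.06  0.46]
 1 calls; first [0.006, -0.009, 0.238, 0.001, 0.0, 0.0] dl -0 rows>=1 ; others [0.006, -0.009, 0.238]
```

Emit:
step_arm(
  deltas=[
    [0.006,-0.008,0.12,0,0,0],
    [0.006,-0.008,0.2,0,0,0],
    [0.006,-0.008,0.235,0,0,0],
    [0.006,-0.008,0.235,0,0,0],
  ],
)

```text
time: 33.25
tool_pos: [0.6411, -0.209, 0.0255]
tool_rot: [-2.287, -2.152, 0.001]
wrist_force: [-1.0, -0.3, -0.4]
finger_gap: 0.0853
grasp_force: 0.0
```

Emit:
step_arm(
  deltas=[
    [0,0,0,0,0,0],
    [0,0,0,0,0,0],
    [0,0,0,0,0,0],
    [0,0,0,0,0,0],
    [0,0,0,0,0,0],
    [0,0,0,0,0,0],
    [0,0,0,0,0,0],
    [0,0,0,0,0,0],
  ],
  fingers=-1,
)

```text
time: 34.05
tool_pos: [0.6421, -0.2092, 0.0268]
tool_rot: [2.287, 2.152, 0.001]
wrist_force: [0.9, 0.4, 6.1]
finger_gap: 0.02
grasp_force: 59.4
```

Emit:
step_arm(
  deltas=[
    [0,0,-0.05,0,0,0],
    [0,0,-0.3,0,0,0],
    [0,0,-0.6,0,0,0],
    [0,0,-0.75,0,0,0],
    [0,0,-0.75,0,0,0],
    [0,0,-0.75,0,0,0],
  ],
)

```text
time: 34.65
tool_pos: [0.6409, -0.2087, 0.1378]
tool_rot: [-2.287, -2.152, 0.0]
wrist_force: [0.4, 0.2, -3.1]
finger_gap: 0.0201
grasp_force: 59.6
```

```bash
python3 - <<'E'
from h import *
p=avg(3)
fit(['wrist'],'large_lid_mid',p[:2],z0=p[2]-.0295)
plan(.4718,-.0195,.14,92.4)
E
```

```text
avg tcp [ 0.6405 -0.2085  0.137 ] sd [0.0003 0.0001 0.0006] F [ 0.1  0.2 -3.4]
large_lid_mid x 0.6391 y -0.2085 yaw 85.3 cost 0.081 [(np.float64(0.081), 85), (np.float64(0.081), 85), (np.float64(0.081), 85), (np.float64(0.081), 85)]
t 34.9 tcp [ 0.6406 -0.2087  0.1369] gy -3.5 gap 0.0201 j [-0.21  0.51  0.63  1.55 -0.32  1.18  0.42]
 2 calls; first [0.595, -0.6, -0.009, -0.001, 0.001, 0.467] dl -84 rows>=10 ; others [-0.536, -0.654, -0.01]
```

Emit:
step_arm(
  deltas=[
    [0.15,-0.15,0,0,0,-0.045],
    [0.3,-0.3,0,0,0,-0.09],
    [0.45,-0.45,0,0,0,-0.135],
    [0.595,-0.6,-0.009,0,0,-0.18],
    [0.595,-0.6,-0.009,0,0,-0.225],
    [0.595,-0.6,-0.009,0,0,-0.27],
    [0.595,-0.6,-0.009,0,0,-0.315],
    [0.595,-0.6,-0.009,0,0,-0.36],
    [0.595,-0.6,-0.009,0,0,-0.405],
    [0.595,-0.6,-0.009,0,0,-0.45],
    [0.595,-0.6,-0.009,0,0,-0.495],
    [0.595,-0.6,-0.009,0,0,-0.533],
    [0.595,-0.6,-0.009,0,0,-0.533],
    [0.595,-0.6,-0.009,0,0,-0.533],
  ],
)

```text
time: 36.3
tool_pos: [0.5567, -0.1146, 0.1394]
tool_rot: [0.061, -3.14, 0.0]
wrist_force: [-0.1, 0.2, -3.0]
finger_gap: 0.0203
grasp_force: 59.8
```

Emit:
step_arm(
  deltas=[
    [0.18,0.22,0,0,0,0],
    [0.36,0.44,0,0,0,0],
    [0.536,0.654,0,0,0,0],
    [0.536,0.654,0,0,0,0],
    [0.536,0.654,0.1,0,0,0],
    [0.536,0.654,0.2,0,0,0],
    [0.536,0.654,0.27,0,0,0],
    [0.536,0.654,0.27,0,0,0],
    [0.536,0.654,0.27,0,0,0],
  ],
)

```text
time: 37.2
tool_pos: [0.4726, -0.0201, 0.0995]
tool_rot: [0.065, -3.141, 0.0]
wrist_force: [-0.5, -0.9, -2.8]
finger_gap: 0.0199
grasp_force: 60.0
```

```bash
python3 - <<'E'
from h import *
p=avg(4)
im=env.get_image('wrist'); cv2.imwrite('pics/w12.png',cv2.resize(im[100:400,160:400],(640,800))[:600])
K=env.calibration('wrist'); Tm=np.linalg.inv(np.array(K['mount']))
for ox in (-.002,0,.002):
    P=np.array([[.042+ox,0,.0268-.012],[.02+ox,0,.0268-.028],[.042+ox,.018,.0268-.012],[.042+ox,-.018,.0268-.012],[.03+ox,.032,.0268-.012],[.03+ox,-.032,.0268-.012]])
    print(ox,cv2.projectPoints(P,cv2.Rodrigues(Tm[:3,:3])[0],Tm[:3,3],np.array(K['intrinsics']),np.array(K['D']))[0][:,0].round(1).tolist())
C=cam('wrist'); a=np.radians(2.4)
print('ring far edge/corners',proj(C,[[.4718-.042*np.cos(a)-t*np.sin(a)*-1,-.0195-.042*np.sin(a)+t*-np.cos(a),.053] for t in(0,.018,-.018)]).round(1).tolist())
plan(.4717,-.0195,.0758,92.4)
E
```

```text
avg tcp [ 0.4729 -0.02    0.0998] sd [0.0002 0.0001 0.0002] F [ 0.2  0.1 -2.8]
-0.002 [[279.2, 190.7], [279.2, 256.2], [323.2, 190.7], [235.1, 190.8], [355.8, 218.7], [202.5, 218.8]]
0 [[279.2, 185.9], [279.2, 251.3], [323.4, 185.9], [234.9, 186.0], [356.1, 214.1], [202.2, 214.2]]
0.002 [[279.2, 181.1], [279.2, 246.4], [323.6, 181.1], [234.7, 181.1], [356.4, 209.5], [201.9, 209.6]]
ring far edge/corners [[280.2, 169.8], [243.5, 169.8], [316.8, 169.8]]
t 37.5 tcp [ 0.4729 -0.02    0.0999] gy 92.4 gap 0.0202 j [-0.34  0.11  0.3   2.07 -0.04  0.97  1.6 ]
 1 calls; first [0.008, 0.003, 0.161, 0.0, 0.0, 0.0] dl -0 rows>=1 ; others [0.008, 0.003, 0.161]
```

View pics/w12.png

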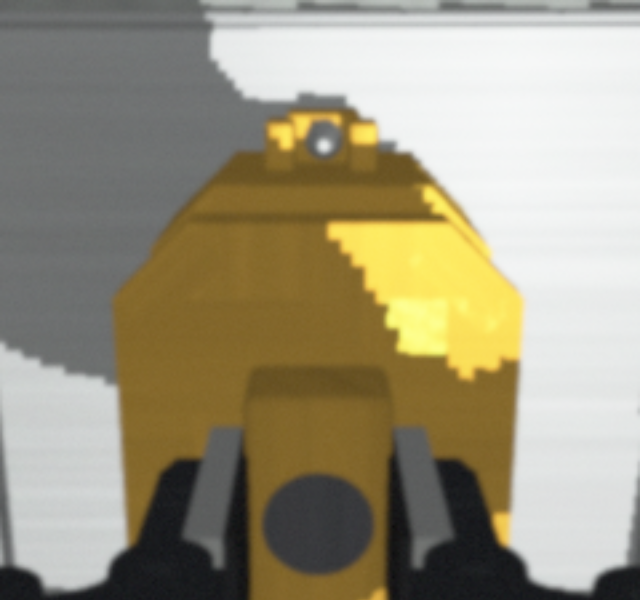

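Emit:
step_arm(
  deltas=[
    [-0.002,0.0065,0.05,0,0,0],
    [-0.002,0.0065,0.1,0,0,0],
    [-0.002,0.0065,0.125,0,0,0],
    [-0.002,0.0065,0.14,0,0,0],
    [-0.002,0.0065,0.145,0,0,0],
    [-0.002,0.0065,0.145,0,0,0],
  ],
)

```text
time: 38.05
tool_pos: [0.4728, -0.019, 0.0776]
tool_rot: [0.067, -3.141, 0.0]
wrist_force: [-0.3, -0.5, -3.3]
finger_gap: 0.0204
grasp_force: 60.0
```

Emit:
step_arm(
  deltas=[
    [0,0,0.008,0,0,0],
    [0,0,0.012,0,0,0],
    [0,0,0.012,0,0,0],
  ],
)

```text
time: 38.35
tool_pos: [0.4728, -0.0189, 0.0758]
tool_rot: [-0.067, 3.141, 0.0]
wrist_force: [0.3, -0.5, -3.2]
finger_gap: 0.0203
grasp_force: 60.0
```

Emit:
step_arm(
  deltas=[
    [0,0,0.008,0,0,0],
    [0,0,0.008,0,0,0],
  ],
)

```text
time: 38.55
tool_pos: [0.4729, -0.0189, 0.0757]
tool_rot: [-0.067, 3.141, 0.001]
wrist_force: [-5.8, -0.7, 12.0]
finger_gap: 0.0203
grasp_force: 61.9
```

Emit:
step_arm(
  deltas=[
    [0,0,0,0,0,0],
    [0,0,0,0,0,0],
    [0,0,0,0,0,0],
    [0,0,0,0,0,0],
    [0,0,0,0,0,0],
  ],
  fingers=1,
)

```text
time: 39.05
tool_pos: [0.4727, -0.0189, 0.0746]
tool_rot: [0.067, -3.141, 0.0]
wrist_force: [0.0, 0.3, 0.5]
finger_gap: 0.0856
grasp_force: 0.0
```

Emit:
step_arm(
  deltas=[
    [0,0,-0.15,0,0,0],
    [0,0,-0.4,0,0,0],
    [0,0,-0.7,0,0,0],
    [0,0,-0.9,0,0,0],
    [0,0,-0.9,0,0,0],
    [0,0,-0.9,0,0,0],
  ],
)

```text
time: 39.65
tool_pos: [0.473, -0.0189, 0.2099]
tool_rot: [-0.067, 3.14, 0.0]
wrist_force: [0.2, 0.4, -1.0]
finger_gap: 0.0853
grasp_force: 0.0
```

```bash
python3 - <<'E'
from h import *
fit(['wrist'],'large_lid_mid',[.472,-.019],z0=.049)
im=env.get_image('side')[190:290,220:340]; im2=env.get_image('wrist')[80:300,170:390]
cv2.imwrite('pics/f.png',np.hstack([cv2.resize(im,(420,350)),cv2.resize(im2,(350,350))]))
E
```

```text
large_lid_mid x 0.4723 y -0.0196 yaw 2.4 cost 0.024 [(np.float64(0.024), 2), (np.float64(0.024), 2), (np.float64(0.024), 2), (np.float64(0.024), 2)]
```

View pics/f.png

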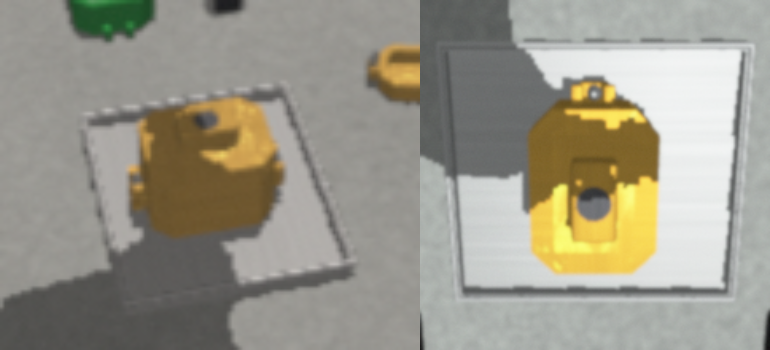

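The stack sits flush with its outlines matching: the lid is on the ring and the ring is on the base. The gripper is clear, so I'm handing in.

```bash
python3 -c "
from station import env
print(env.hand_in())"
```

```text
the job is handed in; nothing more can be done
None
```

The large flask is assembled in the middle of the tray, with the upper-jaw cast seated teeth up in the base and the ring and lid fully home, and I handed the job in at about 40 s; the hand-in returned no verdict.

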